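# Hang the green truffle pail on the sweet-shop carousel

### The arm

A 6-joint arm with a two-finger parallel gripper is mounted at the origin on the work surface. World frame = base frame: x ahead of the robot, y to its left, z up, the work surface at z = 0. Lengths are in m, angles in rad, forces in N, time in s.
With the tool pointing down it reaches from about 0.325 to 0.775 m from the base axis. Payload 9.3 kg.
Tool frame: the origin (TCP) lies at the very end of the fingers, on their centre line; the grasp point (between the pads) lies bot.grasp_offset behind it (bot.grasp_offset is the distance from the TCP to the grasp point, in m); z points along the fingers, y is the line along which they close (so a half turn about z gives the same grasp; the last joint's range is limited). The gripper opens to 85 mm and grips with 20 to 120 N. Pads are 22 mm wide; open, the fingers measure 114 mm over their backs; the gripper's body (76 mm by 85 mm) begins 54 mm behind the grasp point. The pads swing forward as they close: fully open they stand 13 mm farther back than shut.
Start: joints at [1.15, 0.259, 0.021, 1.334, 0, 1.418], TCP at [0.146, 0.53, 0.231] pointing down, gripper open.
Joint ranges: [-3.04, 3.04], [-0.91, 1.82], [-1.04, 1.36], [-1.92, 1.95], [-1.52, 1.45], [-3.14, 3.14]. Speed limits (rad/s): [2.22, 2.22, 2.79, 3.14, 3.14, 3.14].

### API

Orientations are given as a unit quaternion [w, x, y, z].
In Python, from station import bot gives the robot as it stands.
- The arm moves only by the tool servo_tool, never from a script. Its arguments are lists of equal length, an entry for each row: "claw": the opening, from 0 (shut) to 1 (fully open); "travel": the shift along the tool's x, y, z in mm, a list of three; "twist": the turn, a rotation vector about the tool's x, y, z in degrees, a list of three. A call has 1 to 12 rows; each row shifts and turns the commanded pose from where the row before left it, along the tool's axes as they then stand; what a row does not reach is not made up. A row lasts 1/8 s, in which the tool goes at most 62.5 mm and 10.7 degrees, less where a joint would pass 70% of its speed; a pose out of reach is approached as far as the arm can. A call with a gripper value outside its range is refused whole. The fingers move at their own pace and stop on an object; "grip_force" is the grip in N (left out, the last holds). Time passes only in rows, so rows that do not move let the fingers close. It gives the time, the measured TCP pose, the force, the opening and the grip force at its end, in the units of the state.
- bot.read_state(): the state, without advancing time (a new reading comes with each control period).
- bot.grab_frame(name): name is "scene" or "top" or "wrist"; returns the picture (400x640x3 uint8, red, green, blue); there is no depth.
- bot.calibration(name): a dict with "vfov" (degrees; the focal length in pixels is half the picture's height over the tangent of half this angle, whatever the lens; pixels are square), "cx", "cy" (the principal point, pixels), "world_to_cam" (4x4, takes a point from world to camera coordinates). Camera axes: x right, y down, z forward; pixel columns grow to the right and rows downward; lengths in m; the calibration is good to about 2 mm. A picture is of the moment at which its call begins: read the wrist's pose just before it. calibration takes no time and is no camera call; for the wrist camera it gives the pose at the moment of the call.
- bot.hand_in(): hands the job in; it is judged then, once.
The state is a dict: "time": time; "qpos": joint angles; "dq": joint speeds; "tau": joint torques, N m; "ee_pos": TCP position; "eef_rot": TCP orientation; "force": force on the tool from outside, world axes, zero at the start; "moment": the same for the moment, N m; "finger_gap": opening from 0.0 (shut) to 1.0 (fully open); "grasp_force": force on a finger pad.
Only numpy, scipy, OpenCV 4.12 (cv2) and the standard library are available. Lean on these libraries where they do the work, as an engineer would, in place of code of your own. Each camera call takes 0.05 s, during which the arm holds its last target. There are 200 camera calls.

### The job

Turn the brass carousel until its empty hook points the same way as the red pointer on its base. Then hang the green truffle pail from that hook by its handle and let go, leaving the hook still over the pointer. Leave the red pail where it stands on the counter.

Things in the scene. Friction and masses are not known exactly. Their poses are not given: they have to be found in the camera images.
- pail_green: Green solid pail, 160 g, 64 mm wide, 55 tall (truffles to 67). Rigid 6 mm brass handle in its own y-z plane: legs at y = +-30 mm up to 96, sloping to a mid peak with underside 115 above the foot. On the peak a green grip block 18 x 18 mm, 118 to 156 above the foot, square to the pail's axes. Origin: centre of the underside, z up. A hook threads the handle along x, either way.
- pail_red: Red twin of the green pail (same shape, size, origin), a bystander standing on the counter. The two may have swapped places. Both start upright.
- carousel: Fixed brass base, 170 mm wide, 14 high; origin under its centre, on the vertical turning axis. A red pointer strip runs along its own -x to 165 mm from the axis (the front, within 0.3 rad of facing the robot). The head above has 4 level arms at 90 degrees, turns endlessly both ways at 1 N and stops when left. Three arms carry fixed pails 85 mm from the axis, tops at 215 mm; hub 32 wide, 207 high.
- free_hook (a point): End of the empty arm, on the arm's centreline, 105 mm from the turning axis, 170 mm above the counter; own -x points outward. The arm is an 8 mm round bar; its end turns up into a 12 mm ball, top at 190 mm. A pail hangs with its handle's peak on the arm, handle across it, inboard of the ball (about 85 mm from the axis), foot then 59 mm above the counter.
Mind the look-alikes: they are no part of the job. What is meant by the pail_green is not blue or purple, and is the larger of those in its own colour.

How it is judged:
On the way, in this order (a step that is already met when the one before it is completed fails the run):
1. the empty hook points along the red pointer (x of free_hook in the frame of carousel below -0.05 m and y of free_hook in the frame of carousel between -0.031 and 0.031 m), for 0.2 s.
2. the green pail hangs from the empty hook, let go (horizontal distance between pail_green and free_hook below 0.05 m and height (world z) of pail_green between 0.045 and 0.075 m and angle between pail_green's own z axis and vertical below 0.3 rad and contact force between pail_green and carousel above 0.3 N and linear speed of pail_green below 0.05 m/s and contact force between pail_green and the fingers below 0.1 N), for 0.2 s.
At the end, for the whole second after the job is handed in: The empty hook is within about 17 degrees (31 mm sideways) of the red pointer; the green pail hangs from it by its handle, its centre within 50 mm horizontally of the hook's end, its foot 45 to 75 mm above the counter, within 0.3 rad of upright, at rest and released (all of step 1 and all of step 2); the robot touches nothing.
It fails at once if the red pail is moved more than 30 mm or tipped over (distance of pail_red from where it was at the start of the episode above 0.03 m or angle between pail_red's own z axis and vertical above 0.5 rad).
It also fails if it takes over 62 s, if anything falls off the work surface, if the arm or the gripper's body presses on something with over 40 N, if the wrist force passes 120 N, or if a joint passes its speed limit or range.

## Working session

There is one attempt and no reset: what is moved stays moved. The work goes in short steps, Python scripts to look and compute and a tool call to move; the robot and the scene stay as the last step left them, time stands still between calls to the robot, and variables do not carry over. Pictures are saved under pics/ and viewed, at most 10 in all, crops included, and the job is handed in when it is done.

Besides the shell and the picture viewer there is one more tool, called after "Request:" as name(argument=value, ...) on one line, values as JSON. servo_tool: Moves the arm, as the interface text tells. Its arguments: {"type":"object","properties":{"claw":{"type":"array","items":{"type":"number"}},"travel":{"type":"array","items":{"type":"array","items":{"type":"number"}}},"twist":{"type":"array","items":{"type":"array","items":{"type":"number"}}},"grip_force":{"type":"number"}},"required":["claw","travel","twist"]}

```bash
mkdir -p pics; ls; python3 - <<'E'
from station import bot
import cv2
s=bot.read_state();print({k:s[k] for k in('time','ee_pos','eef_rot','finger_gap')},bot.grasp_offset)
for n in('scene','top'):
    f=bot.grab_frame(n);cv2.imwrite(f'pics/{n}0.png',f[:,:,::-1]);c=bot.calibration(n);print(n,c)
E
```

```text
pics
{'time': 0.0, 'ee_pos': array([0.14543809, 0.53012426, 0.23066529]), 'eef_rot': array([-1.88726198e-04,  1.33538051e-01,  9.91043456e-01, -6.49583916e-04]), 'finger_gap': 1.0009199805836844} 0.0187
scene {'vfov': 44.69368386289162, 'cx': 314.5930611065481, 'cy': 190.3527641011971, 'world_to_cam': array([[ 0.66570698,  0.74599064,  0.01822604, -0.29723653],
       [ 0.51189244, -0.4387582 , -0.73855086, -0.22548216],
       [-0.5429552 ,  0.50098823, -0.67395136,  1.26269186],
       [ 0.        ,  0.        ,  0.        ,  1.        ]])}
top {'vfov': 55.92417141794599, 'cx': 316.159023096585, 'cy': 202.96064845240176, 'world_to_cam': array([[-0.00216032, -0.99935618, -0.03581279, -0.06879323],
       [-0.99604404,  0.00533184, -0.0887009 ,  0.57289193],
       [ 0.08883474,  0.03547949, -0.99541428,  0.86278763],
       [ 0.        ,  0.        ,  0.        ,  1.        ]])}
```

View pics/top0.png

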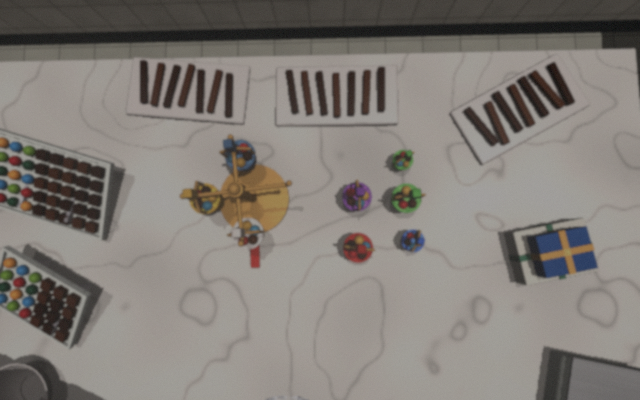

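View pics/scene0.png

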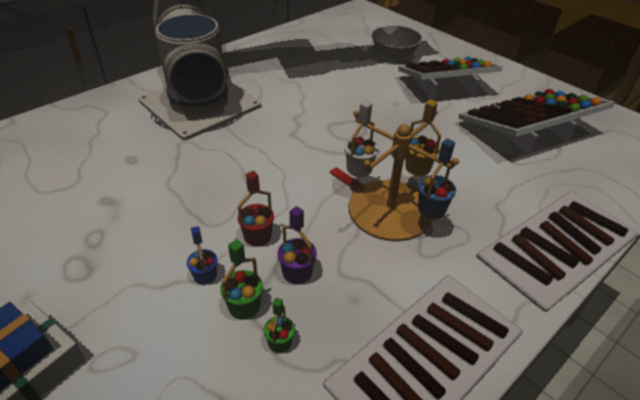

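```bash
cat > h.py <<'E'
import numpy as np,cv2
from station import bot
def ray(c,u,v):
    f=200/np.tan(np.radians(c['vfov']/2));T=c['world_to_cam'];R=T[:3,:3]
    return -R.T@T[:3,3], R.T@np.array([(u-c['cx'])/f,(v-c['cy'])/f,1])
def onz(c,u,v,z):
    o,d=ray(c,u,v);return o+d*(z-o[2])/d[2]
def blobs(img,lo,hi,mn=15):
    h=cv2.cvtColor(img,cv2.COLOR_RGB2HSV);m=cv2.inRange(h,lo,hi)
    n,l,s,c=cv2.connectedComponentsWithStats(m);return [(tuple(s[i]),c[i]) for i in range(1,n) if s[i][4]>=mn],l
E
python3 - <<'E'
from h import *
t=cv2.imread('pics/top0.png')[:,:,::-1].copy();s=cv2.imread('pics/scene0.png')[:,:,::-1].copy()
ct=bot.calibration('top');cs=bot.calibration('scene')
for nm,lo,hi in(('green',(40,90,40),(80,255,255)),('red',(0,150,90),(5,255,255)),('brassbase',(12,110,120),(22,255,255))):
    for q,i,c in(('top',t,ct),('scene',s,cs)):
        for st,ce in blobs(i,lo,hi,12)[0]: print(nm,q,st,ce.round(1),onz(c,*ce,.04).round(3))
for nm,uv,z in(('hub',(235,188),.207),('hook',(288,184),.185)):print(nm,onz(ct,*uv,z))
a=cv2.resize(t[130:275,160:440],None,fx=2.8,fy=2.8,interpolation=cv2.INTER_CUBIC)
cv2.imwrite('pics/crop1.png',a[:,:,::-1])
b=cv2.resize(s[160:360,180:330],None,fx=3,fy=3,interpolation=cv2.INTER_CUBIC)
cv2.imwrite('pics/crop2.png',b[:,:,::-1])
E
```

```text
green top (np.int32(23), np.int32(147), np.int32(11), np.int32(8), np.int32(68)) [ 28.5 150.3] [0.702 0.621 0.04 ]
green top (np.int32(406), np.int32(151), np.int32(6), np.int32(6), np.int32(27)) [408.6 153.3] [ 0.686 -0.286  0.04 ]
green top (np.int32(0), np.int32(153), np.int32(7), np.int32(8), np.int32(47)) [  2.5 156.4] [0.688 0.685 0.04 ]
green top (np.int32(397), np.int32(160), np.int32(15), np.int32(10), np.int32(36)) [404.6 165.5] [ 0.657 -0.276  0.04 ]
green top (np.int32(8), np.int32(185), np.int32(11), np.int32(8), np.int32(67)) [ 12.9 188.1] [0.611 0.654 0.04 ]
green top (np.int32(393), np.int32(184), np.int32(28), np.int32(28), np.int32(245)) [407.1 197.5] [ 0.583 -0.28   0.04 ]
green top (np.int32(404), np.int32(198), np.int32(6), np.int32(3), np.int32(12)) [406.3 198.6] [ 0.58  -0.279  0.04 ]
green top (np.int32(0), np.int32(271), np.int32(12), np.int32(8), np.int32(78)) [  5.8 274.6] [0.407 0.656 0.04 ]
green top (np.int32(30), np.int32(273), np.int32(10), np.int32(9), np.int32(73)) [ 34.4 277.2] [0.401 0.587 0.04 ]
green top (np.int32(7), np.int32(301), np.int32(11),
[... 7965 characters left out ...]
rassbase scene (np.int32(256), np.int32(216), np.int32(7), np.int32(6), np.int32(34)) [259.1 218.8] [ 0.467 -0.157  0.04 ]
brassbase scene (np.int32(285), np.int32(252), np.int32(8), np.int32(7), np.int32(40)) [288.9 255.2] [ 0.57  -0.171  0.04 ]
brassbase scene (np.int32(190), np.int32(258), np.int32(6), np.int32(5), np.int32(21)) [192.8 260.3] [ 0.472 -0.302  0.04 ]
brassbase scene (np.int32(243), np.int32(287), np.int32(9), np.int32(7), np.int32(47)) [247.  289.9] [ 0.582 -0.268  0.04 ]
brassbase scene (np.int32(9), np.int32(315), np.int32(18), np.int32(13), np.int32(77)) [ 18.8 320.9] [ 0.403 -0.562  0.04 ]
hub [0.58550281 0.07583654 0.207     ]
hook [ 0.59549703 -0.02210091  0.185     ]
```

View pics/crop1.png

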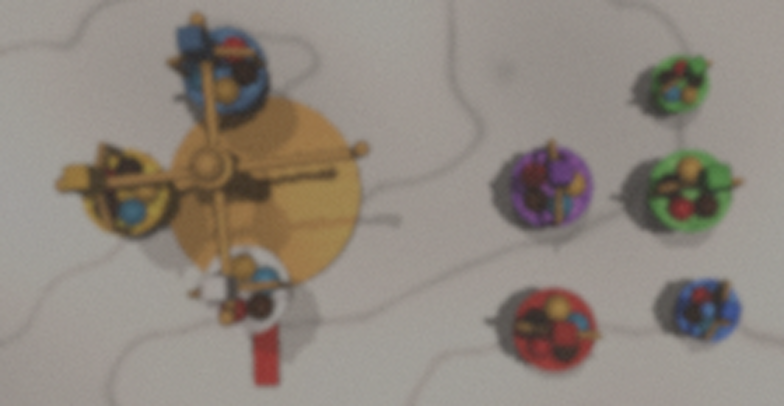

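View pics/crop2.png

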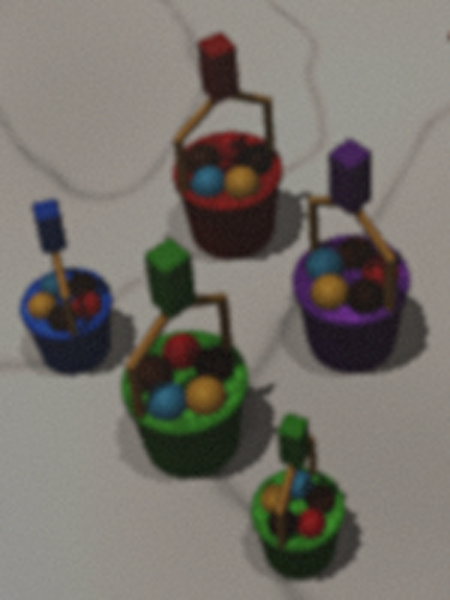

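Crop 1 shows the brass carousel: hub at top px (235,190), empty arm tip at (289,183), white pail over the red pointer, and pointer end at (255,267). There are two green pails: (406,198) is the large one and (402,160) is the small look-alike. The large one fits, since it is the larger in its colour and the same size as the red pail at (357,247). Crop 2 confirms this: large green grip block at scene px (236,252), small green at (278,304).

```bash
python3 - <<'E'
from h import *
ct=bot.calibration('top');cs=bot.calibration('scene')
for n,c,u,v,z in [('hub',ct,235,189.6,.207),('tip',ct,288.9,183.2,.185),('ptr_end',ct,255,267.5,.012),('pail',ct,406.4,197.9,.055),('block top',ct,417,193.6,.156),('legR top',ct,423.6,195.4,.096),('legL top',ct,385,200.4,.096),
 ('hub s',cs,404,130,.207),('legR s',cs,254.3,259,.096),('legL s',cs,225,281.7,.096),('block s',cs,236,240+3,.156),('ptr s',cs,333,171,.012),('red',ct,357,247,.055),('purple',ct,356.8,196.6,.055)]:
    print(n,onz(c,u,v,z).round(3))
E
```

```text
hub [0.582 0.076 0.207]
tip [ 0.597 -0.024  0.185]
ptr_end [0.421 0.075 0.012]
pail [ 0.58  -0.276  0.055]
block top [ 0.578 -0.276  0.156]
legR top [ 0.581 -0.304  0.096]
legL top [ 0.571 -0.222  0.096]
hub s [0.595 0.068 0.207]
legR s [ 0.578 -0.246  0.096]
legL s [ 0.584 -0.305  0.096]
block s [ 0.579 -0.275  0.156]
ptr s [0.432 0.066 0.012]
red [ 0.47  -0.163  0.055]
purple [ 0.584 -0.164  0.055]
```

Request:
servo_tool(claw=[0, 0, 0, 0, 0, 0, 0, 0, 0, 0, 0, 0], travel=[[0, 0, -50], [-41, -23.7, 0], [-41, -23.7, 0], [-41, -23.7, 0], [-41, -23.7, 0], [-41, -23.7, 0], [-41, -23.7, 0], [-41, -23.7, 0], [-41, -23.7, 0], [-41, -23.7, 0], [-41, -23.7, 0], [-41, -23.7, 0]], twist=[[0, 0, 0], [0, 0, 0], [0, 0, 0], [0, 0, 0], [0, 0, 0], [0, 0, 0], [0, 0, 0], [0, 0, 0], [0, 0, 0], [0, 0, 0], [0, 0, 0], [0, 0, 0]])

```text
time: 1.6
ee_pos: [0.5123, 0.1584, 0.281]
eef_rot: [-0.0, 0.134, 0.991, -0.0]
force: [1.1, -0.0, -0.2]
finger_gap: -0.002
grasp_force: 0.0
```

Request:
servo_tool(claw=[0, 0, 0, 0, 0, 0], travel=[[-41, -23.7, 0], [-41, -23.7, 0], [-41, -23.7, 0], [-41, -23.7, 0], [0, 0, 0], [0, 0, 0]], twist=[[0, 0, 0], [0, 0, 0], [0, 0, 0], [0, 0, 0], [0, 0, 0], [0, 0, 0]])

```text
time: 2.35
ee_pos: [0.6443, 0.0249, 0.2807]
eef_rot: [-0.001, 0.134, 0.991, 0.0]
force: [-0.4, -0.2, -0.4]
finger_gap: 0.0
grasp_force: 0.0
```

```bash
python3 - <<'E'
from h import *
from scipy.spatial.transform import Rotation as Ro
s=bot.read_state();q=s['eef_rot'];R=Ro.from_quat([q[1],q[2],q[3],q[0]]).as_matrix()
p=s['ee_pos'];A=np.array([.584,.075])
for a in np.linspace(-40,-164,17)[1:]:
    t=np.r_[A+.082*np.array([np.cos(np.radians(a)),np.sin(np.radians(a))]),p[2]]
    print(list((R.T@(t-p)*1000).round(0)),end=', ');p=t
E
```

```text
[np.float64(2.0), np.float64(-12.0), np.float64(0.0)], [np.float64(7.0), np.float64(-9.0), np.float64(0.0)], [np.float64(8.0), np.float64(-8.0), np.float64(0.0)], [np.float64(9.0), np.float64(-7.0), np.float64(0.0)], [np.float64(10.0), np.float64(-6.0), np.float64(0.0)], [np.float64(10.0), np.float64(-4.0), np.float64(0.0)], [np.float64(11.0), np.float64(-3.0), np.float64(0.0)], [np.float64(11.0), np.float64(-1.0), np.float64(0.0)], [np.float64(11.0), np.float64(0.0), np.float64(0.0)], [np.float64(11.0), np.float64(2.0), np.float64(0.0)], [np.float64(11.0), np.float64(3.0), np.float64(0.0)], [np.float64(10.0), np.float64(4.0), np.float64(0.0)], [np.float64(9.0), np.float64(6.0), np.float64(0.0)], [np.float64(9.0), np.float64(7.0), np.float64(0.0)], [np.float64(8.0), np.float64(8.0), np.float64(0.0)], [np.float64(6.0), np.float64(9.0), np.float64(0.0)],
```

Request:
servo_tool(claw=[0, 0, 0, 0, 0, 0, 0, 0, 0, 0, 0, 0], travel=[[0, 0, 42], [0, 0, 42], [0, 0, 41], [2, -12, 0], [7, -9, 0], [8, -8, 0], [9, -7, 0], [10, -6, 0], [10, -4, 0], [11, -3, 0], [11, -1, 0], [11, 0, 0]], twist=[[0, 0, 0], [0, 0, 0], [0, 0, 0], [0, 0, 0], [0, 0, 0], [0, 0, 0], [0, 0, 0], [0, 0, 0], [0, 0, 0], [0, 0, 0], [0, 0, 0], [0, 0, 0]])

```text
time: 3.85
ee_pos: [0.5544, -0.0023, 0.1563]
eef_rot: [0.0, 0.133, 0.991, -0.0]
force: [1.6, 0.8, 0.1]
finger_gap: -0.001
grasp_force: 0.7
```

Request:
servo_tool(claw=[0, 0, 0, 0, 0, 0, 0, 0], travel=[[11, 2, 0], [11, 3, 0], [10, 4, 0], [9, 6, 0], [9, 7, 0], [8, 8, 0], [6, 9, 0], [0, 0, 0]], twist=[[0, 0, 0], [0, 0, 0], [0, 0, 0], [0, 0, 0], [0, 0, 0], [0, 0, 0], [0, 0, 0], [0, 0, 0]])

```text
time: 4.85
ee_pos: [0.5032, 0.053, 0.1562]
eef_rot: [-0.0, 0.133, 0.991, 0.0]
force: [-0.9, 0.1, 0.5]
finger_gap: -0.0
grasp_force: 0.0
```

```bash
python3 - <<'E'
from h import *
t=bot.grab_frame('top');s=bot.grab_frame('scene')
a=cv2.resize(t[120:290,160:340],(540,510),interpolation=cv2.INTER_CUBIC)
b=cv2.resize(s[60:250,310:470],None,fx=1.6,fy=2.684,interpolation=cv2.INTER_CUBIC)[:510]
cv2.imwrite('pics/p1.png',np.hstack([a,b])[:,:,::-1])
E
```

```text
(no output)
```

View pics/p1.png

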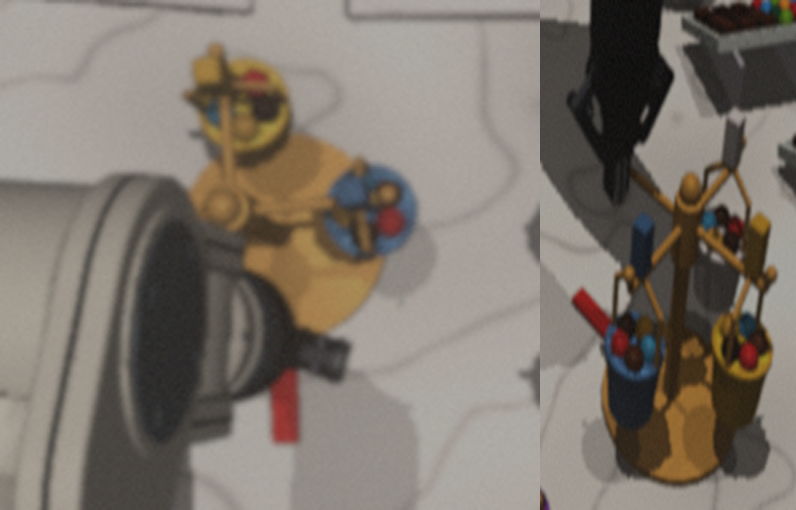

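The top view shows the yellow pail now at the back, with its ball at px (232,137), the blue pail on the right, and the empty arm hidden under the wrist near the pointer. I'll work out the angle from the opposite (yellow) arm.

```bash
python3 - <<'E'
from h import *
ct=bot.calibration('top')
h=onz(ct,235,189.3,.207);b=onz(ct,232.3,137.3,.185);print(h,b,np.degrees(np.arctan2(*(b-h)[1::-1])))
E
```

```text
[0.58302988 0.0757942  0.207     ] [0.68917311 0.0885319  0.185     ] 6.843047104350031
```

Request:
servo_tool(claw=[0, 0, 0, 0, 0, 0, 0, 0, 0], travel=[[1.5, 5, 0], [1.5, 5, 0], [0, 0, 0], [0, 0, 0], [0, -10, 0], [0, -10, 0], [0, 0, -45], [0, 0, -45], [0, 0, -35]], twist=[[0, 0, 0], [0, 0, 0], [0, 0, 0], [0, 0, 0], [0, 0, 0], [0, 0, 0], [0, 0, 0], [0, 0, 0], [0, 0, 0]])

```text
time: 6.08
ee_pos: [0.4981, 0.0424, 0.2832]
eef_rot: [0.001, 0.134, 0.991, 0.0]
force: [1.1, -0.1, -0.5]
finger_gap: 0.004
grasp_force: 0.0
```

Request:
servo_tool(claw=[0.8, 0.8, 0.8, 0.8, 0.8, 0.8, 0.8, 0.8, 0.8, 0.8, 0.8, 0.8], travel=[[-20.3, -35.5, 0], [-20.3, -35.5, 0], [-20.3, -35.5, 0], [-20.3, -35.5, 0], [-20.3, -35.5, 0], [-20.3, -35.5, 0], [-20.3, -35.5, 0], [-20.3, -35.5, 0], [0, 0, 0], [0, 0, 0], [0, 0, 0], [0, 0, 0]], twist=[[0, 0, 0], [0, 0, 0], [0, 0, 0], [0, 0, 0], [0, 0, 0], [0, 0, 0], [0, 0, 0], [0, 0, 0], [0, 0, -10.5], [0, 0, -10.5], [0, 0, 0], [0, 0, 0]])

```text
time: 7.58
ee_pos: [0.5794, -0.2739, 0.2813]
eef_rot: [-0.0, -0.047, 0.999, -0.0]
force: [0.1, 0.4, -0.5]
finger_gap: 0.803
grasp_force: 0.0
```

```bash
python3 - <<'E'
from h import *
cw=bot.calibration('wrist');w=bot.grab_frame('wrist');t=bot.grab_frame('top')
print(repr(cw));print(bot.read_state()['ee_pos'])
cv2.imwrite('pics/t2.png',t[:,:,::-1])
np.save('cw.npy',cw,allow_pickle=True)
a=cv2.resize(t[120:290,190:300],None,fx=2.3,fy=2.3,interpolation=cv2.INTER_CUBIC)
a=cv2.copyMakeBorder(a,0,400-a.shape[0],0,0,cv2.BORDER_CONSTANT) if a.shape[0]<400 else a[:400]
cv2.imwrite('pics/p2.png',np.hstack([w[:,50:590],a])[:,:,::-1])
E
```

```text
{'vfov': 59.57283538812881, 'cx': 319.1190589968975, 'cy': 200.00113849945984, 'world_to_cam': array([[-9.41248479e-02,  9.95560329e-01, -3.79145858e-04,
         3.27773926e-01],
       [ 9.45103834e-01,  8.94741491e-02,  3.14281910e-01,
        -5.78218242e-01],
       [ 3.12920526e-01,  2.92234048e-02, -9.49329625e-01,
         2.53302754e-01],
       [ 0.00000000e+00,  0.00000000e+00,  0.00000000e+00,
         1.00000000e+00]])}
[ 0.57952873 -0.27368954  0.28138199]
```

View pics/p2.png

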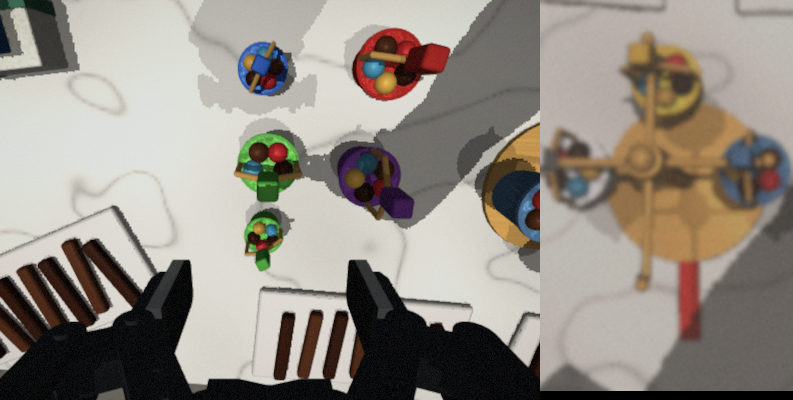

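Wrist view: the large green pail's block is at px (318,190) and its handle corners at (287,177) and (350,176). The top crop shows the empty arm tip at px (234,245), over the pointer.

```bash
python3 - <<'E'
from h import *
ct=bot.calibration('top');cw=bot.calibration('wrist')
w=bot.grab_frame('wrist')
h=onz(ct,235.7,189.6,.207);b=onz(ct,233.9,244.8,.188);print(h,b,np.degrees(np.arctan2(*(b-h)[1::-1])))
for v,z in((265,.0145),(210+20,.0145)):print('ptr',onz(ct,255.4 if v>260 else 255,v,z))
for st,ce in blobs(w,(35,80,20),(85,255,255),40)[0]:print(st,ce.round(1))
for u,v,z in((287,177,.096),(350,176,.096),(317.5,195,.156)):print(onz(cw,u,v,z))
cv2.imwrite('pics/w3.png',cv2.resize(w[120:220,270:370],(500,500),interpolation=cv2.INTER_CUBIC)[:,:,::-1])
t=cv2.imread('pics/t2.png')[:,:,::-1].copy()
for st,ce in blobs(t,(0,150,60),(6,255,255),20)[0]:print('red',st,ce.round(1),onz(ct,*ce,.0145))
E
```

```text
[0.58245058 0.07445198 0.207     ] [0.4784674  0.08092146 0.188     ] 176.4398403598213
ptr [0.42730832 0.0731686  0.0145    ]
ptr [0.50969476 0.07513508 0.0145    ]
(np.int32(47), np.int32(0), np.int32(58), np.int32(15), np.int32(438)) [77.   4.4]
(np.int32(3), np.int32(59), np.int32(32), np.int32(17), np.int32(238)) [12.9 68.1]
(np.int32(287), np.int32(133), np.int32(62), np.int32(39), np.int32(792)) [318.2 147.9]
(np.int32(291), np.int32(157), np.int32(53), np.int32(44), np.int32(1001)) [317.2 182.1]
(np.int32(294), np.int32(211), np.int32(37), np.int32(31), np.int32(430)) [311.5 222.6]
(np.int32(309), np.int32(232), np.int32(9), np.int32(8), np.int32(53)) [313.  235.9]
(np.int32(298), np.int32(242), np.int32(33), np.int32(29), np.int32(357)) [312.  255.7]
[ 0.58554704 -0.30468017  0.096     ]
[ 0.5787416  -0.24441945  0.096     ]
[ 0.58195564 -0.27522797  0.156     ]
red (np.int32(287), np.int32(195), np.int32(6), np.int32(6), np.int32(24)) [289.3 197.7] [ 0.58654141 -0.00648428  0.0145    ]
red (np.int32(401), np.int32(202), np.int32(6), np.int32(5), np.int32(22)) [403.5 204.2] [ 0.56950119 -0.27673964  0.0145    ]
red (np.int32(251), np.int32(234), np.int32(7), np.int32(29), np.int32(161)) [254.2 246.9] [0.46984719 0.07646549 0.0145    ]
red (np.int32(347), np.int32(235), np.int32(10), np.int32(6), np.int32(27)) [351.3 237.2] [ 0.4921916  -0.15308032  0.0145    ]
red (np.int32(358), np.int32(245), np.int32(8), np.int32(8), np.int32(46)) [361.2 248.8] [ 0.46511108 -0.17593468  0.0145    ]
red (np.int32(345), np.int32(252), np.int32(17), np.int32(9), np.int32(67)) [352.9 256.1] [ 0.44811321 -0.15634003  0.0145    ]
```

View pics/w3.png

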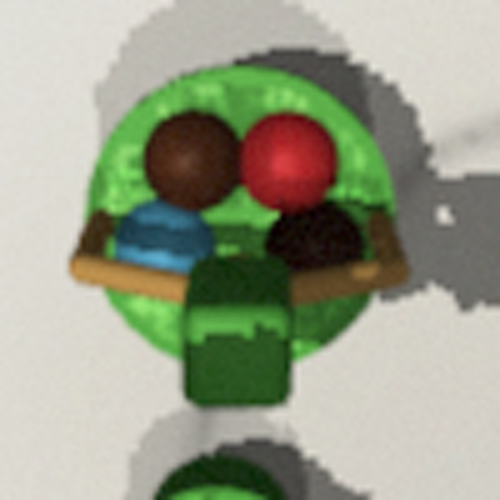

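Request:
servo_tool(claw=[0.8, 0.8, 0.8, 0.8, 0.8, 0, 0, 0, 0, 0, 0, 0], travel=[[0, -1, 40], [0, 0, 40], [0, 0, 40], [0, 0, 40], [0, 0, 0], [0, 0, 0], [0, 0, 0], [0, 0, 0], [0, 0, 0], [0, 0, 0], [0, 0, 0], [0, 0, 0]], twist=[[0, 0, 0], [0, 0, 0], [0, 0, 0], [0, 0, 0], [0, 0, 0], [0, 0, 0], [0, 0, 0], [0, 0, 0], [0, 0, 0], [0, 0, 0], [0, 0, 0], [0, 0, 0]], grip_force=40)

```text
time: 9.22
ee_pos: [0.5804, -0.2751, 0.1229]
eef_rot: [0.001, -0.049, 0.999, -0.001]
force: [0.1, -0.6, 6.0]
finger_gap: 0.209
grasp_force: 40.0
```

Request:
servo_tool(claw=[0, 0, 0, 0, 0, 0], travel=[[0, 0, -20], [0, 0, -40], [0, 0, -40], [0, 0, -40], [0, 0, -40], [0, 0, 0]], twist=[[0, 0, 0], [0, 0, 0], [0, 0, 0], [0, 0, 0], [0, 0, 0], [0, 0, 0]])

```text
time: 9.98
ee_pos: [0.5804, -0.275, 0.3048]
eef_rot: [0.002, -0.049, 0.999, -0.002]
force: [-0.1, 0.2, -2.4]
finger_gap: 0.203
grasp_force: 39.3
```

Request:
servo_tool(claw=[0, 0, 0, 0, 0, 0, 0, 0, 0, 0, 0, 0], travel=[[10.1, 31.1, 0], [10.1, 31.1, 0], [10.1, 31.1, 0], [10.1, 31.1, 0], [10.1, 31.1, 0], [10.1, 31.1, 0], [10.1, 31.1, 0], [10.1, 31.1, 0], [10.1, 31.1, 0], [10.1, 31.1, 0], [10.1, 31.1, 0], [10.1, 31.1, 0]], twist=[[0, 0, 0], [0, 0, 0], [0, 0, 0], [0, 0, 0], [0, 0, 0], [0, 0, 0], [0, 0, 0], [0, 0, 0], [0, 0, 0], [0, 0, 0], [0, 0, 0], [0, 0, 0]])

```text
time: 11.48
ee_pos: [0.4214, 0.0857, 0.3003]
eef_rot: [-0.001, -0.049, 0.999, 0.0]
force: [1.5, -0.3, -1.8]
finger_gap: 0.203
grasp_force: 39.6
```

Request:
servo_tool(claw=[0, 0, 0], travel=[[0, 0, 0], [0, 0, 0], [0, 0, 0]], twist=[[0, 0, 5], [0, 0, 4.5], [0, 0, 0]])

```text
time: 11.85
ee_pos: [0.4219, 0.0849, 0.3005]
eef_rot: [-0.001, 0.033, 0.999, -0.0]
force: [-0.6, -0.1, -1.8]
finger_gap: 0.2
grasp_force: 39.7
```

```bash
python3 - <<'E'
from h import *
s=bot.read_state();print(s['ee_pos'],s['eef_rot'],s['finger_gap'],s['grasp_force'])
w=bot.grab_frame('wrist');t=bot.grab_frame('scene')
np.save('pics/cw2.npy',bot.calibration('wrist'),allow_pickle=True)
a=cv2.resize(t[40:240,280:470],(380,400),interpolation=cv2.INTER_CUBIC)
cv2.imwrite('pics/p4.png',np.hstack([w[:,110:530],a])[:,:,::-1])
E
```

```text
[0.42191286 0.08489759 0.30053668] [-5.50288766e-04  3.31825075e-02  9.99449157e-01 -2.61597934e-05] 0.20031624287533598 39.68118667602539
```

View pics/p4.png

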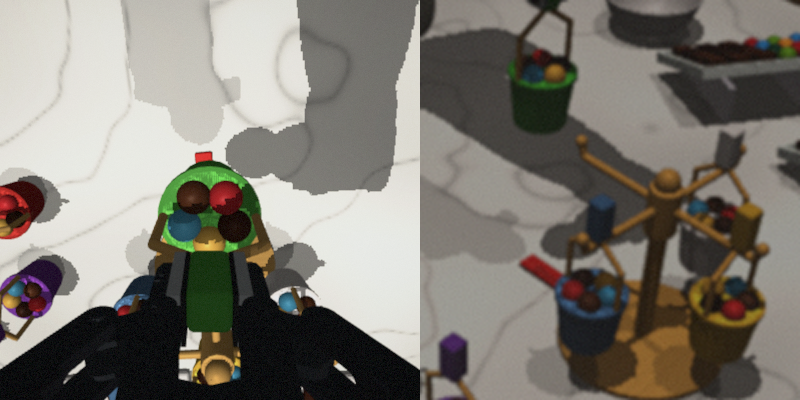

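The wrist view shows the pail upright in the fingers, with the hub straight ahead at (327,370). The scene crop shows the empty hook's ball at scene px (361,112), pointing to the pointer.

```bash
python3 - <<'E'
from h import *
cs=bot.calibration('scene')
print(onz(cs,361,111.5,.184),onz(cs,403,127,.2))
E
```

```text
[0.48392615 0.07917731 0.184     ] [0.58218637 0.08174813 0.2       ]
```

Request:
servo_tool(claw=[0, 0, 0, 0], travel=[[0, 0, 30], [0, 0, 30], [0, 0, 30], [0, 0, 0]], twist=[[0, 0, 0], [0, 0, 0], [0, 0, 0], [0, 0, 0]])

```text
time: 12.45
ee_pos: [0.4212, 0.0847, 0.2097]
eef_rot: [-0.002, 0.033, 0.999, -0.0]
force: [-0.3, -0.6, -0.5]
finger_gap: 0.201
grasp_force: 39.7
```

Request:
servo_tool(claw=[0, 0, 0, 0, 0, 0, 0], travel=[[-13, 0, 0], [-13, 0, 0], [-13, 0, 0], [-13, 0, 0], [-13, 0, 0], [-12, 0, 0], [0, 0, 0]], twist=[[0, 0, 0], [0, 0, 0], [0, 0, 0], [0, 0, 0], [0, 0, 0], [0, 0, 0], [0, 0, 0]])

```text
time: 13.32
ee_pos: [0.4999, 0.0795, 0.2109]
eef_rot: [-0.0, 0.034, 0.999, -0.0]
force: [0.3, 0.1, -1.4]
finger_gap: 0.205
grasp_force: 39.7
```

```bash
python3 - <<'E'
from h import *
s=bot.read_state();print(s['ee_pos'],s['force'])
t=bot.grab_frame('scene');w=bot.grab_frame('wrist')
a=cv2.resize(t[60:240,290:470],(500,500),interpolation=cv2.INTER_CUBIC)
b=cv2.resize(w[150:,200:440],(300,312))
cv2.imwrite('pics/p5.png',np.hstack([a,cv2.copyMakeBorder(b,0,188,0,0,0)])[:,:,::-1])
E
```

```text
[0.49991882 0.07952041 0.21092482] [ 0.33506124  0.13449083 -1.37208983]
```

View pics/p5.png

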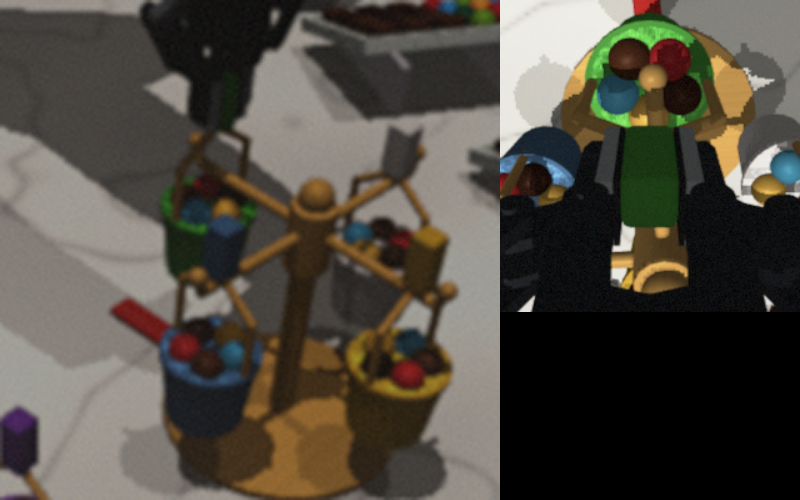

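The hook has threaded: the wrist crop shows the ball at crop (653,75), outboard of the handle and centred on it. Lowering now.

Request:
servo_tool(claw=[0, 0, 0, 0, 0, 0], travel=[[0, 0, 8], [0, 0, 8], [0, 0, 7], [0, 0, 4], [0, 0, 2], [0, 0, 0]], twist=[[0, 0, 0], [0, 0, 0], [0, 0, 0], [0, 0, 0], [0, 0, 0], [0, 0, 0]])

```text
time: 14.18
ee_pos: [0.4997, 0.0798, 0.1829]
eef_rot: [0.001, 0.033, 0.999, 0.0]
force: [-0.4, 0.3, 4.1]
finger_gap: 0.203
grasp_force: 40.5
```

Request:
servo_tool(claw=[0.3, 0.4, 0.5, 0.5, 0.5, 0.5, 0.5, 0.5, 0.5, 0.5, 0.5, 0.5], travel=[[0, 0, 0], [0, 0, 0], [0, 0, 0], [0, 0, 0], [0, 0, 0], [0, 0, -10], [0, 0, -20], [0, 0, -30], [0, 0, -40], [0, 0, -40], [0, 0, 0], [0, 0, 0]], twist=[[0, 0, 0], [0, 0, 0], [0, 0, 0], [0, 0, 0], [0, 0, 0], [0, 0, 0], [0, 0, 0], [0, 0, 0], [0, 0, 0], [0, 0, 0], [0, 0, 0], [0, 0, 0]])

```text
time: 15.68
ee_pos: [0.4991, 0.0796, 0.3221]
eef_rot: [-0.0, 0.034, 0.999, 0.0]
force: [-0.4, 0.1, -0.1]
finger_gap: 0.498
grasp_force: 0.0
```

Request:
servo_tool(claw=[0.5, 0.5, 0.5, 0.5, 0.5, 0.5, 0.5, 0.5], travel=[[20, 0, 0], [30, 0, 0], [30, 0, 0], [0, 0, 0], [0, 0, 0], [0, 0, 0], [0, 0, 0], [0, 0, 0]], twist=[[0, 0, 0], [0, 0, 0], [0, 0, 0], [0, 0, 0], [0, 0, 0], [0, 0, 0], [0, 0, 0], [0, 0, 0]])

```text
time: 16.68
ee_pos: [0.4197, 0.085, 0.322]
eef_rot: [-0.0, 0.034, 0.999, -0.0]
force: [0.2, -0.8, -0.1]
finger_gap: 0.502
grasp_force: 0.0
```

```bash
python3 - <<'E'
from h import *
s=bot.read_state();print(s['ee_pos'],s['force'],s['time'])
t=bot.grab_frame('scene');w=bot.grab_frame('wrist')
a=cv2.resize(t[60:240,290:470],(400,400),interpolation=cv2.INTER_CUBIC)
cv2.imwrite('pics/p6.png',np.hstack([a,w[:,120:520]])[:,:,::-1])
E
```

```text
[0.4196532  0.08495137 0.32200419] [ 0.23627406 -0.81850714 -0.14119767] 16.675
```

View pics/p6.png

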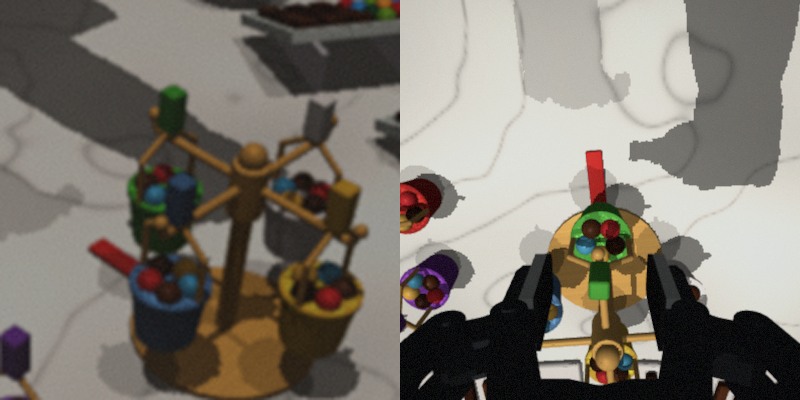

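The green pail hangs upright from the empty hook above the red pointer. Its block is at crop (172,105) in the scene view, and the gripper is clear.

```bash
python3 -c "
from station import bot
print(bot.hand_in())"
```

```text
the job is handed in; nothing more can be done
None
```

I turned the carousel's empty hook to the red pointer and hung the large green pail on it by its handle. I let go, backed the gripper clear and left the red pail untouched; the job was handed in at about 17 s, but hand-in gave no verdict.

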